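# Run down a balance's support feet until it stops rocking

### The arm

A 7-joint arm with a two-finger parallel gripper is mounted at the origin on the work surface. World frame = base frame: x ahead of the robot, y to its left, z up, the work surface at z = 0. Lengths are in m, angles in degrees, forces in N, time in s.
With the tool pointing down it reaches from about 0.4 to 0.85 m from the base axis. Payload 6.9 kg.
Tool frame: the origin (TCP) lies on the centre line of the jaws, within the pads' length; the fingertips stand 17 mm ahead of it and the grasp point (between the pads) lies 2 mm behind it; x points along the fingers, y is the direction in which the jaws open and shut, and the axes are right-handed (so a half turn about x gives the same grasp; the last joint's range is limited). The gripper opens to 85 mm and grips with 20 to 120 N. Pads are 22 mm wide; open, the fingers measure 114 mm over their backs; the gripper's body (76 mm by 85 mm) begins 54 mm behind the grasp point. The pads swing forward as they close: fully open they stand 13 mm farther back than shut.
Start: joints at [-64.315, 29.078, -13.613, 85.955, 7.202, 65.827, -8.869], TCP at [0.21, 0.589, 0.248] pointing down, gripper open.
Joint ranges: [-176.47, 176.47], [-13.61, 117.27], [-81.72, 77.17], [0.22, 143.17], [-87.28, 267.28], [10, 112.55], [-165.47, 165.47]. Speed limits (degrees/s): [136.94, 136.94, 180, 180, 180, 180, 180].

### API

Orientations are given as [roll, pitch, yaw] about the fixed x, y, z axes, in that order (R = Rz(yaw) Ry(pitch) Rx(roll)).
In Python, from bench import r gives the robot as it stands.
- The arm moves only by the tool move_arm, never from a script. Its arguments are lists of equal length, an entry for each row: "linear": the shift along the tool's x, y, z each as a share of 0.12 m, from -1 to 1, a list of three; "rotation": the turn, a rotation vector about the tool's x, y, z each as a share of pi/4 rad, from -1 to 1, a list of three. A call has 1 to 20 rows; each row is the pose to reach, as a shift and turn from the pose measured when the call began, along the tool's axes at that moment; what a row does not reach only later rows make up. A row lasts 1/8 s, in which the tool goes at most 62.5 mm and 10.7 degrees, less where a joint would pass 70% of its speed; a pose out of reach is approached as far as the arm can. A call with a number of a shift or a turn outside -1 to 1 is refused whole. A call with a gripper value outside its range is refused whole. "hand" is the closure, from -1 (fully open) to 1 (shut), set as the call begins (left out, the last holds). The fingers move at their own pace and stop on an object; the grip force is fixed at half the most. Time passes only in rows, so rows that repeat a pose let the fingers close. It gives the time, the measured TCP pose, the force and the opening at its end, in the units of the state.
- r.observe(): the state, without advancing time (a new reading comes with each control period).
- r.grab_frame(name): name is "side" or "top" or "wrist"; returns a dict with "img" (400x640x3 uint8, red, green, blue), "z_map" (400x640 float32, m along the optical axis (not along the pixel's ray), 0 where there is no reading), "K" (3x3 intrinsics, pixels), "k1" (the pictures are not rectified: a ray, as slopes to the right and down, at radius r is drawn at 1 + k1 r^2 times it, then the intrinsics apply), "world_to_cam" (4x4, takes a point from world to camera coordinates); the wrist camera has in their place "tool_from_camera" (4x4, takes a point from camera to tool coordinates, whose origin is the TCP and whose axes are the tool frame's). Camera axes: x right, y up, looking along -z (the intrinsics and any distortion apply to the point x, -y, -z); pixel columns grow to the right and rows downward; lengths in m; the calibration is good to about 2 mm. A picture is of the moment at which its call begins: read the wrist's pose just before it.
- r.close_job(): hands the job in, once; it reports no verdict.
Trained networks look in a picture, given as the dict that the camera call returned (one of the last four; its "shot" number tells which), for a name from the list of things; names that differ only in an ending like _2 or _b are one class to them, and where a whole thing is asked for, a point or a joint stands for the part that bears it (a point fixed in the world has none). Each returns a list of dicts, best first, with "conf" (0 to 1); they miss things now and then, are a little off and sometimes report something else, mostly with a low value. They report only what shows in the picture. A call takes as long as a camera call.
- r.masks_of(picture, name): "pixels" (400x640 bool, what is visible of it) and "box" ([centre column, centre row, width, height] in pixels, round what is visible of it).
- r.mark_of(picture, name): "pixel" ([column, row] in pixels: a listed point, or the origin of a listed thing).
The state is a dict: "clock": time; "joint_positions": joint angles; "qd": joint speeds; "joint_torque": joint torques, N m; "position": TCP position; "tcp_rot": TCP orientation; "ft_force": force on the tool from outside, world axes, zero at the start; "wrist_torque": the same for the moment, N m; "gripper_width": opening from 0.0 (shut) to 1.0 (fully open).
Only numpy, scipy, OpenCV 4.12 (cv2) and the standard library are available. Lean on these libraries where they do the work, as an engineer would, in place of code of your own. Each camera call takes 0.05 s, during which the arm holds its last target. There are 200 camera calls.

### The job

The precision balance has been levelled on its three fixed feet, but the two support feet at its front corners are still wound up, so it rocks when a front corner is pressed. Screw both support feet down by their black knobs until each one really bears on the bench and takes some of the load and the balance no longer rocks, but stop there, before they start to jack it up: its three fixed feet must go on carrying a good part of the weight. Go by feel and gently: never force a support foot hard onto the bench, do not shove the balance out of its place or touch the weighing pan, and leave everything else on the bench and the cup on the pan where they are.

Things in the scene. Friction and masses are not known exactly. Their poses are not given: they have to be found in the camera images.
- balance: precision balance, white chassis 300 mm deep (x) x 240 mm wide (y), its top 55 mm above the bench, 3 to 4.2 kg. Its front (-x), with the blue console, faces the robot; steel pan behind. Origin on the bench plane under its centre: x to the rear, y to its left, z up. Stands on three fixed feet. The support screws' axes lie at x -100 mm, y +172 mm (left) and -172 mm (right).
- left_screw: Left (+y side) support screw: black fluted knob with an orange mark, 36 mm across, 28 mm tall, on a lug at the balance's front left corner, with the rubber foot it drives (counted as part of it). Origin on its axis at the knob's underside, 66 mm above the bench; z up; yaw follows the knob. At the start the foot hangs clear of the bench by an unknown 0.5 to 3.5 mm, different left and right.
- right_screw: Right (-y side) support screw: black fluted knob with an orange mark, 36 mm across, 28 mm tall, on a lug at the balance's front right corner, with the rubber foot it drives (counted as part of it). Origin on its axis at the knob's underside, 66 mm above the bench; z up; yaw follows the knob. At the start the foot hangs clear of the bench by an unknown 0.5 to 3.5 mm, different left and right.
- left_knob (a point): Middle of the left knob, on its axis, 80 mm above the bench (fixed to the balance). For both screws: right-hand thread; turning the knob clockwise seen from above drives the foot down, 5 mm per turn, while the knob keeps its height on the balance. It turns with about 0.03 N m of friction, stays where it is left and has more travel than is needed.
- right_knob (a point): Middle of the right knob, as on the left. For both: once the foot bears on the bench, further turning loads it by about 4 to 9 N per radian; a gripper holding the knob at a fixed height then feels an upward push of some 5 to 15 N per radian. Nothing within 45 mm of a knob's axis is higher than 64 mm above the bench except the knob; the lug's top is at 52 mm.
- front_foot: fixed rubber foot of the balance, 28 mm across, under the front middle (x -128 mm, y 0 in the balance's frame); origin at its underside. It stands on the bench and must stay loaded; about 20 N at the start.
- rear_foot_left: fixed rubber foot of the balance, 28 mm across, under the rear left corner (x 125 mm, y 100 mm); origin at its underside. It stands on the bench and must stay loaded; about 8 N at the start.
- rear_foot_right: fixed rubber foot of the balance, 28 mm across, under the rear right corner (x 125 mm, y -100 mm); origin at its underside. It stands on the bench and must stay loaded; about 8 N at the start.
- pan: square steel weighing pan, 170 x 170 mm, top 77 mm above the bench, its centre 35 mm behind the middle of the chassis; delicate, not to be touched. Origin on the chassis top under the middle of the chassis.
- table: pale grey laboratory bench; its top is at height 0.
- weigh_cup: small open glass weighing cup, 48 mm across, 42 mm tall, standing on the balance's pan; origin at its underside. Leave it alone.
- check_weight: steel 500 g check weight with a neck and a button top, 38 mm across, 64 mm tall, standing on the bench beside the balance; origin at its underside. Leave it alone.
- spatula: flat steel lab spatula, 170 mm long, 4 mm thick, lying on the bench in front of the balance. Leave it alone.
- amber_bottle: amber bottle with a blue cap, 80 mm across, 160 mm tall; origin at its underside. Leave it alone.
- solvent_bottle: clear bottle with a blue cap, 68 mm across, 140 mm tall; origin at its underside. Leave it alone.
- vial_rack: blue rack of small vials, 75 x 130 mm, 46 mm tall; origin at its underside. Leave it alone.
- tip_jar: white jar with a red lid, 60 mm across, 70 mm tall; origin at its underside. Leave it alone.
- marker: black marker pen, 130 mm long, 14 mm thick, lying on the bench. Leave it alone.

How it is judged:
By the outcome, as a careful person would: the job done as asked, in the order asked, and still so for the second after the job is handed in, with the robot touching nothing.
It also fails if it takes over 72 s, if anything falls off the work surface, if the arm or the gripper's body presses on something with over 40 N, if the wrist force passes 120 N, or if a joint passes its speed limit or range.

## Working session

There is one attempt and no reset: what is moved stays moved. The work goes in short steps, Python scripts to look and compute and a tool call to move; the robot and the scene stay as the last step left them, time stands still between calls to the robot, and variables do not carry over. Pictures are saved under pics/ and viewed, about 8 in all and at most 12, crops included, and the job is handed in when it is done.

Besides the shell and the picture viewer there is one more tool, called after ">>>" as a command line: name --argument value ..., lists and objects as JSON in quotes. move_arm: Moves the arm, as the interface text tells. Shift numbers are shares of 0.12 m and turn numbers shares of pi/4 rad, none past 1 either way. Its arguments: {"type":"object","properties":{"linear":{"type":"array"},"rotation":{"type":"array"},"hand":{"type":"number"}},"required":["linear","rotation"]}

```bash
mkdir -p pics
cat > h.py <<'E'
import numpy as np,cv2
from bench import r
from scipy.spatial.transform import Rotation as R
def ray(p,px):
    K=p["K"];u=(px[0]-K[0,2])/K[0,0];v=(px[1]-K[1,2])/K[1,1]
    k=p["k1"];a=1.
    for _ in range(20): a=1+k*(u*u+v*v)/a**2
    return np.array([u/a,-v/a,-1.])
def c2w(p,T=None): return np.linalg.inv(p["world_to_cam"]) if T is None else T@p["tool_from_camera"]
def atz(p,px,z,T=None):
    M=c2w(p,T);d=M[:3,:3]@ray(p,px);o=M[:3,3];return o+d*(z-o[2])/d[2]
def toolT(s=None):
    s=s or r.observe();T=np.eye(4);T[:3,:3]=R.from_euler('xyz',s["tcp_rot"],degrees=True).as_matrix();T[:3,3]=s["position"];return T
E
python3 - <<'E'
from h import *
s=r.observe();print({k:np.round(v,3).tolist() for k,v in s.items()})
print(toolT().round(2))
for n in("top","side"):
    p=r.grab_frame(n);cv2.imwrite(f"pics/{n}0.png",p["img"][...,::-1])
    print(n,c2w(p)[:3].round(2).tolist(),p["k1"])
    for t,z in(("left_knob",.08),("right_knob",.08),("front_foot",0),("rear_foot_left",0),("rear_foot_right",0),("balance",0),("pan",.055),("check_weight",0),("spatula",0),("amber_bottle",0),("solvent_bottle",0),("vial_rack",0),("tip_jar",0),("marker",0),("weigh_cup",.077)):
        for m in r.mark_of(p,t)[:2]: print(t,round(m["conf"],2),np.round(m["pixel"]),atz(p,m["pixel"],z).round(3))
E
```

```text
{'clock': 0.0, 'joint_positions': [-64.315, 29.126, -13.608, 86.007, 7.204, 65.826, -8.869], 'qd': [0.041, 0.027, 0.114, -0.019, -0.04, -0.036, -0.081], 'joint_torque': [0.0, -62.058, -2.186, -24.966, 0.013, 0.012, 0.0], 'position': [0.21, 0.588, 0.247], 'tcp_rot': [-88.008, 89.9, -107.647], 'ft_force': [0.11, -0.13, -0.72], 'wrist_torque': [0.028, -0.032, -0.033], 'gripper_width': 1.001}
[[-0.    0.34  0.94  0.21]
 [-0.    0.94 -0.34  0.59]
 [-1.   -0.    0.    0.25]
 [ 0.    0.    0.    1.  ]]
top [[-0.01, 0.99, -0.13, 0.42], [-1.0, -0.02, -0.0, -0.02], [-0.01, 0.13, 0.99, 1.29]] -0.09043883996803151
left_knob 0.91 [276. 236.] [0.495 0.087 0.08 ]
left_knob 0.67 [235. 233.] [0.503 0.192 0.08 ]
right_knob 0.76 [414. 217.] [ 0.536 -0.27   0.08 ]
front_foot 0.28 [178. 278.] [0.388 0.363 0.   ]
rear_foot_left 0.52 [147. 181.] [0.657 0.459 0.   ]
rear_foot_right 0.75 [150. 180.] [0.661 0.448 0.   ]
rear_foot_right 0.35 [362. 274.] [ 0.393 -0.137  0.   ]
balance 0.78 [336. 192.] [ 0.616 -0.073  0.   ]
balance 0.48 [142. 236.] [0.503 0.468 0.   ]
pan 0.63 [335. 191.] [ 0.612 -0.068  0.055]
[... 833 characters left out ...]
48  0.   ]
rear_foot_right 0.48 [389. 229.] [ 0.745 -0.166  0.   ]
balance 0.68 [339. 226.] [ 0.61  -0.074  0.   ]
pan 0.93 [341. 212.] [ 0.616 -0.068  0.055]
check_weight 0.7 [277. 194.] [0.508 0.198 0.   ]
spatula 0.72 [341. 225.] [ 0.616 -0.072  0.   ]
spatula 0.49 [289. 261.] [ 0.392 -0.137  0.   ]
amber_bottle 0.91 [414. 308.] [ 0.598 -0.461  0.   ]
amber_bottle 0.4 [282. 156.] [0.652 0.453 0.   ]
solvent_bottle 0.6 [243. 164.] [0.478 0.466 0.   ]
solvent_bottle 0.23 [354. 249.] [ 0.59  -0.189  0.   ]
vial_rack 0.57 [351. 323.] [ 0.427 -0.417  0.   ]
tip_jar 0.54 [284. 156.] [0.659 0.445 0.   ]
marker 0.56 [228. 182.] [0.381 0.369 0.   ]
weigh_cup 0.58 [354. 208.] [ 0.646 -0.099  0.077]
```

View pics/top0.png

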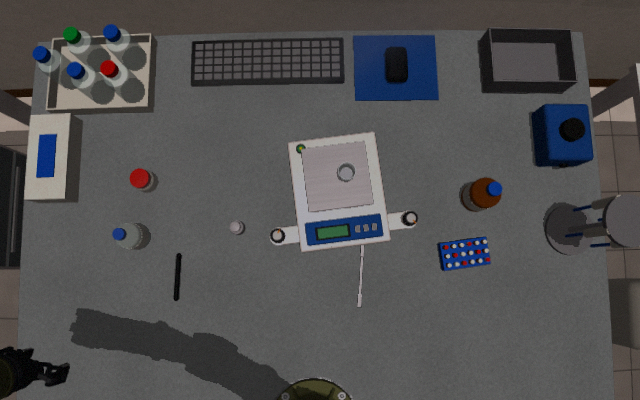

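View pics/side0.png

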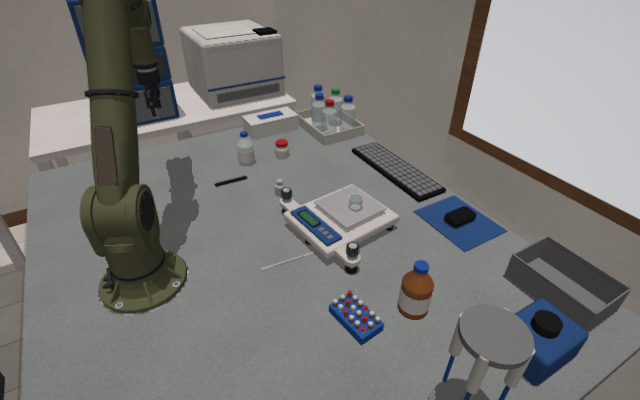

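Top view: left knob near (278,236), right near (410,218), with the console facing the robot. The side view agrees. The knobs come out at about (0.495, 0.085) and (0.536, -0.257), and the balance yaw at about 6.9°. I'll start moving, winding the wrist counter-clockwise on the way.

>>> move_arm --linear '[[0,-0.45,0.5],[0,-0.9,1],[0,-0.9,1],[0,-0.9,1],[0,-0.9,1],[0,-0.9,1]]' --rotation '[[-0.2,0,0],[-0.4,0,0],[-0.6,0,0],[-0.8,0,0],[-1,0,0],[-1,0,0]]' --hand -1

```text
clock: 2.35
position: [0.287, 0.4464, 0.2484]
tcp_rot: [77.8, 90.0, 103.1]
ft_force: [-0.1, 0.3, -0.1]
gripper_width: 1.004
```

```bash
cat >> h.py <<'E'
def go(x,y,z):
    s=r.observe();T=toolT(s);d=T[:3,:3].T@(np.array([x,y,z])-T[:3,3])/.12
    # rotation to bring tool x exactly down
    a=T[:3,:3].T@np.array([0,0,-1.]);c=np.cross([1,0,0],a)/(np.pi/4)
    print("t",round(s["clock"],2),"pos",np.round(s["position"],4),"shift",d.round(3),"tilt",c.round(3),"ydir",round(np.degrees(np.arctan2(T[1,1],T[0,1])),1),"q",np.round(s["joint_positions"],0),"F",np.round(s["ft_force"],2),"M",np.round(s["wrist_torque"],2),"w",round(s["gripper_width"],3))
E
python3 -c "
from h import *
go(.495,.085,.2)"
```

```text
t 2.35 pos [0.287  0.4464 0.2484] shift [ 0.402 -3.464  0.281] tilt [ 0.  0. -0.] ydir 115.3 q [-43.  22. -24. 100.  10.  61.  45.] F [-0.14  0.26 -0.13] M [-0.03 -0.04  0.04] w 1.004
```

>>> move_arm --linear '[[0,-0.5,0],[0,-1,0],[0,-1,0],[0,-1,0],[0,-1,0]]' --rotation '[[-0.2,0,0],[-0.4,0,0],[-0.6,0,0],[-0.8,0,0],[-0.8,0,0]]'

```text
clock: 2.98
position: [0.3383, 0.3379, 0.2484]
tcp_rot: [45.1, 90.0, 106.2]
ft_force: [-0.7, -0.7, -0.0]
gripper_width: 1.001
```

```bash
python3 -c "
from h import *
go(.495,.085,.2)"
```

```text
t 2.98 pos [0.3383 0.3379 0.2484] shift [ 0.402 -2.163 -1.212] tilt [ 0.  0. -0.] ydir 151.0 q [-24.  18. -32. 107.  11.  58.  91.] F [-0.68 -0.66 -0.04] M [-0.02  0.07 -0.03] w 1.001
```

>>> move_arm --linear '[[0.1,-0.5,-0.28],[0.2,-1,-0.56],[0.2,-1,-0.56],[0.2,-1,-0.56]]' --rotation '[[-0.1,0,0],[-0.2,0,0],[-0.3,0,0],[-0.3,0,0]]'

```text
clock: 3.48
position: [0.4112, 0.2201, 0.224]
tcp_rot: [89.7, 90.0, 163.8]
ft_force: [-0.2, -0.1, 0.2]
gripper_width: 0.999
```

```bash
python3 -c "
from h import *
go(.495,.085,.2)"
```

```text
t 3.48 pos [0.4112 0.2201 0.224 ] shift [ 0.2   -0.98  -0.892] tilt [ 0.     0.    -0.001] ydir 164.1 q [ -7.  18. -32. 111.  12.  54. 119.] F [-0.17 -0.06  0.21] M [-0.02  0.02 -0.03] w 0.999
```

>>> move_arm --linear '[[0.1,-0.5,-0.45],[0.2,-0.98,-0.89],[0.2,-0.98,-0.89],[0.2,-0.98,-0.89],[0.2,-0.98,-0.89]]' --rotation '[[0,0,0],[-0.1,0,0],[-0.2,0,0],[-0.2,0,0],[-0.2,0,0]]'

```text
clock: 4.1
position: [0.4946, 0.0873, 0.2002]
tcp_rot: [34.5, 89.9, 117.5]
ft_force: [0.0, 0.5, -0.4]
gripper_width: 1.002
```

```bash
python3 -c "
from h import *
go(.495,.085,.1)
s=r.observe();T=toolT(s);p=r.grab_frame('wrist');cv2.imwrite('pics/w1.png',p['img'][...,::-1])
for m in r.mark_of(p,'left_knob'): print(m['conf'],m['pixel'],atz(p,m['pixel'],.08,T))
for m in r.masks_of(p,'left_screw'):
  q=m['pixels'];print(m['conf'],m['box'],q.sum())
  M=c2w(p,T);ys,xs=np.where(q);P=[]
  for x,y in zip(xs,ys):
    z=p['z_map'][y,x]
    if z>0: P.append(M[:3,:3]@(ray(p,(x,y))*z)+M[:3,3])
  P=np.array(P);t=P[P[:,2]>.088];print(np.percentile(P[:,2],95),t.shape,(t.min(0)+t.max(0))/2,t.mean(0),np.ptp(t,axis=0))
"
```

```text
t 4.1 pos [0.4946 0.0873 0.2002] shift [ 0.835 -0.007 -0.02 ] tilt [ 0.     0.002 -0.001] ydir 173.0 q [  9.  23. -31. 108.  14.  53. 144.] F [ 0.    0.47 -0.4 ] M [-0.01 -0.02 -0.01] w 1.002
0.7 [322.3, 202.2] [0.49350498 0.08609549 0.08      ]
0.61 [322.9, 200.0, 52.5, 59.2] 2368
0.09622017890219756 (2070, 3) [0.49310504 0.08381665 0.0928543 ] [0.49271237 0.08229675 0.0946167 ] [0.0361878  0.03787698 0.00957756]
```

View pics/w1.png

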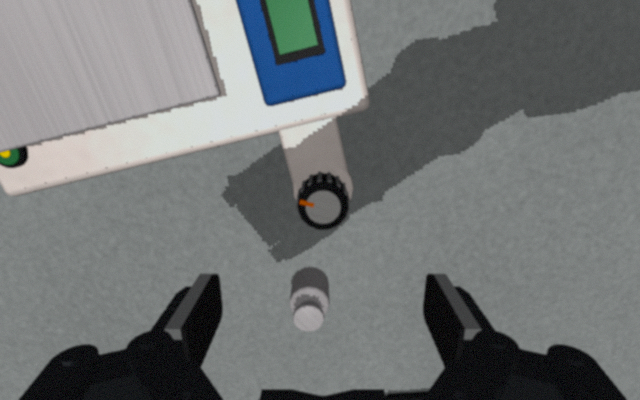

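Wrist view: the knob disc is at (323,203) with its orange mark to the left, the check weight at (308,300), and the jaws are clear of both. I'll descend over the knob.

>>> move_arm --linear '[[0.3,0,-0.02],[0.7,0,-0.022],[0.95,0,-0.022],[0.95,0,-0.022],[0.95,0,-0.022]]' --rotation '[[0,0,0],[0,0,0],[0,0,0],[0,0,0],[0,0,0]]' --hand -0.2

```text
clock: 4.88
position: [0.4947, 0.0856, 0.0876]
tcp_rot: [-41.1, 89.9, 42.1]
ft_force: [-0.4, 0.1, 1.4]
gripper_width: 0.597
```

```bash
python3 -c "
from h import *
go(.4945,.0845,.086)
s=r.observe();T=toolT(s);p=r.grab_frame('wrist');cv2.imwrite('pics/w2.png',p['img'][...,::-1])
for m in r.mark_of(p,'left_knob'): print(m['conf'],m['pixel'],atz(p,m['pixel'],.08,T))
"
```

```text
t 4.88 pos [0.4947 0.0856 0.0876] shift [ 0.013  0.001 -0.009] tilt [-0.     0.002  0.001] ydir 173.2 q [  5.  31. -26. 116.  22.  37. 138.] F [-0.44  0.05  1.38] M [0.04 0.03 0.01] w 0.597
0.73 [322.4, 287.7] [0.49391818 0.08520524 0.08      ]
```

View pics/w2.png

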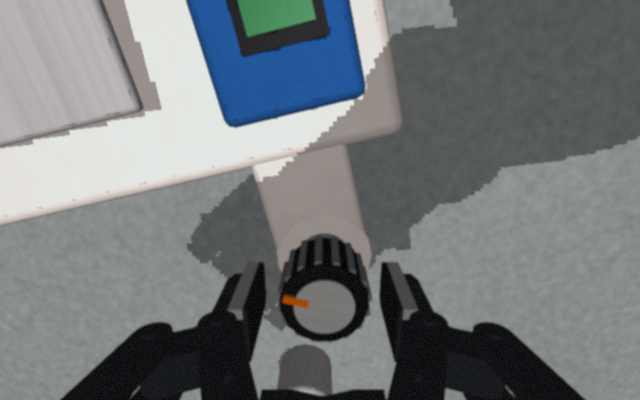

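The knob is centred between the jaws: its disc is at col 325 and the jaw middle at col 322. Closing.

>>> move_arm --linear '[[0,0,0],[0,0,0],[0,0,0],[0,0,0]]' --rotation '[[0,0,0],[0,0,0],[0,0,0],[0,0,0]]' --hand 1

```text
clock: 5.48
position: [0.4944, 0.0854, 0.0888]
tcp_rot: [-60.6, 89.9, 22.6]
ft_force: [-5.7, 1.4, 7.4]
gripper_width: 0.4
```

```bash
python3 -c "
from h import *
go(.4945,.0845,.0876)"
```

```text
t 5.47 pos [0.4944 0.0854 0.0888] shift [ 0.01  -0.002 -0.007] tilt [-0.     0.002  0.003] ydir 173.2 q [  5.  31. -26. 116.  22.  37. 138.] F [-5.75  1.41  7.4 ] M [ 0.16  0.98 -0.07] w 0.4
```

>>> move_arm --linear '[[0,0,0],[0,0,0],[0,0,0],[0,0,0]]' --rotation '[[0.1,0,0],[0.3,0,0],[0.5,0,0],[0.5,0,0]]'

```text
clock: 5.98
position: [0.4943, 0.0853, 0.0894]
tcp_rot: [-52.4, 89.8, 8.4]
ft_force: [-1.3, -0.0, 2.6]
gripper_width: 0.4
```

```bash
python3 -c "
from h import *
go(.4945,.0845,.0876)"
```

```text
t 5.97 pos [0.4943 0.0853 0.0894] shift [ 0.015 -0.005 -0.005] tilt [-0.     0.002  0.003] ydir 150.7 q [  1.  30. -20. 116.  17.  36. 121.] F [-1.28 -0.04  2.56] M [-0.15  0.3  -0.04] w 0.4
```

>>> move_arm --linear '[[0,0,0],[0,0,0],[0,0,0],[0,0,0]]' --rotation '[[0.2,0,0],[0.4,0,0],[0.4,0,0],[0.4,0,0]]'

```text
clock: 6.48
position: [0.4942, 0.0853, 0.0894]
tcp_rot: [-37.0, 89.8, 6.0]
ft_force: [-2.4, -0.7, 0.4]
gripper_width: 0.401
```

>>> move_arm --linear '[[0,0,0],[0,0,0],[0,0,0],[0,0,0]]' --rotation '[[0.2,0,0],[0.4,0,0],[0.4,0,0],[0.4,0,0]]'

```text
clock: 6.98
position: [0.4942, 0.0853, 0.0895]
tcp_rot: [-19.9, 89.9, 5.4]
ft_force: [-1.7, 0.2, 0.9]
gripper_width: 0.401
```

```bash
python3 -c "
from h import *
go(.4945,.0845,.0894)"
```

```text
t 6.97 pos [0.4942 0.0853 0.0895] shift [ 0.001 -0.007 -0.   ] tilt [-0.     0.003  0.001] ydir 115.3 q [ -6.  30.  -9. 116.   8.  35.  94.] F [-1.73  0.18  0.94] M [-0.15  0.28  0.01] w 0.401
```

>>> move_arm --linear '[[0,0,0],[0,0,0],[0,0,0],[0,0,0]]' --rotation '[[0.2,0,0],[0.4,0,0],[0.4,0,0],[0.4,0,0]]'

```text
clock: 7.48
position: [0.4941, 0.0853, 0.0894]
tcp_rot: [-3.1, 89.9, 4.5]
ft_force: [-1.0, 0.4, 1.0]
gripper_width: 0.4
```

>>> move_arm --linear '[[0,0,0],[0,0,0],[0,0,0],[0,0,0]]' --rotation '[[0.2,0,0],[0.4,0,0],[0.4,0,0],[0.4,0,0]]'

```text
clock: 7.98
position: [0.4941, 0.0853, 0.0894]
tcp_rot: [14.3, 89.9, 4.1]
ft_force: [-1.0, 0.5, 1.2]
gripper_width: 0.399
```

>>> move_arm --linear '[[0,0,0],[0,0,0],[0,0,0],[0,0,0]]' --rotation '[[0.2,0,0],[0.4,0,0],[0.4,0,0],[0.4,0,0]]'

```text
clock: 8.48
position: [0.4941, 0.0854, 0.0894]
tcp_rot: [33.8, 89.9, 6.0]
ft_force: [-0.8, 0.5, 2.0]
gripper_width: 0.4
```

>>> move_arm --linear '[[0,0,0],[0,0,0],[0,0,0],[0,0,0]]' --rotation '[[0.2,0,0],[0.4,0,0],[0.4,0,0],[0.4,0,0]]'

```text
clock: 8.98
position: [0.4941, 0.0854, 0.0894]
tcp_rot: [51.1, 89.9, 5.5]
ft_force: [-1.0, 0.2, 1.0]
gripper_width: 0.404
```

>>> move_arm --linear '[[0,0,0],[0,0,0],[0,0,0],[0,0,0]]' --rotation '[[0.2,0,0],[0.4,0,0],[0.4,0,0],[0.4,0,0]]'

```text
clock: 9.48
position: [0.4941, 0.0855, 0.0894]
tcp_rot: [70.5, 89.9, 7.2]
ft_force: [-1.6, 0.8, 2.0]
gripper_width: 0.394
```

>>> move_arm --linear '[[0,0,0],[0,0,0],[0,0,0],[0,0,0]]' --rotation '[[0.2,0,0],[0.4,0,0],[0.4,0,0],[0.4,0,0]]'

```text
clock: 9.98
position: [0.4941, 0.0855, 0.0894]
tcp_rot: [87.7, 89.9, 6.7]
ft_force: [0.0, 1.0, 1.3]
gripper_width: 0.397
```

```bash
python3 -c "
from h import *
go(.4945,.0845,.0894)"
```

```text
t 9.97 pos [0.4941 0.0855 0.0894] shift [-0.     0.002  0.009] tilt [ 0.     0.    -0.003] ydir 9.0 q [-28.  31.  22. 116. -20.  36.  17.] F [0.03 0.99 1.35] M [0.07 0.44 0.06] w 0.397
```

>>> move_arm --linear '[[0,0,0],[0,0,0],[0,0,0],[0,0,0]]' --rotation '[[0.2,0,0],[0.4,0,0],[0.4,0,0],[0.4,0,0]]'

```text
clock: 10.48
position: [0.4942, 0.0856, 0.0894]
tcp_rot: [106.6, 89.9, 7.9]
ft_force: [-0.1, 1.8, 1.5]
gripper_width: 0.399
```

>>> move_arm --linear '[[0,0,0],[0,0,0],[0,0,0],[0,0,0]]' --rotation '[[0.2,0,0],[0.4,0,0],[0.4,0,0],[0.4,0,0]]'

```text
clock: 10.98
position: [0.4943, 0.0856, 0.0895]
tcp_rot: [126.6, 89.9, 10.1]
ft_force: [-0.4, 0.7, 1.4]
gripper_width: 0.399
```

```bash
python3 -c "
from h import *
go(.4945,.0845,.0894)
s=r.observe();T=toolT(s);p=r.grab_frame('wrist');cv2.imwrite('pics/w3.png',p['img'][...,::-1])"
```

```text
t 10.97 pos [0.4943 0.0856 0.0895] shift [0.001 0.006 0.007] tilt [ 0.    -0.002 -0.003] ydir -26.5 q [-34.  33.  33. 116. -29.  38.  -9.] F [-0.36  0.73  1.35] M [0.2  0.42 0.01] w 0.399
```

View pics/w3.png

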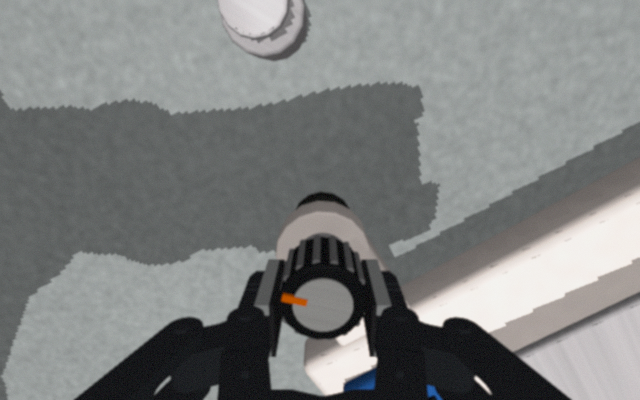

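The orange mark is still at (293,299) in the gripper view, so the knob has turned with the jaws without slipping (200°, 2.8 mm). No contact yet.

>>> move_arm --linear '[[0,0,0],[0,0,0],[0,0,0],[0,0,0]]' --rotation '[[0.2,0,0],[0.4,0,0],[0.4,0,0],[0.4,0,0]]'

```text
clock: 11.52
position: [0.4944, 0.0855, 0.0897]
tcp_rot: [148.7, 89.8, 14.4]
ft_force: [-0.8, 0.1, 4.7]
gripper_width: 0.4
```

>>> move_arm --linear '[[0,0,0],[0,0,0],[0,0,0],[0,0,0]]' --rotation '[[0.2,0,0],[0.4,0,0],[0.4,0,0],[0.4,0,0]]'

```text
clock: 12.02
position: [0.4945, 0.0854, 0.0899]
tcp_rot: [168.5, 89.8, 16.3]
ft_force: [-1.7, -0.2, 5.7]
gripper_width: 0.396
```

```bash
python3 -c "
from h import *
go(.4945,.0845,.0894)"
```

```text
t 12.03 pos [0.4945 0.0854 0.0899] shift [0.004 0.007 0.004] tilt [ 0.    -0.004 -0.001] ydir -62.2 q [-40.  36.  43. 116. -38.  42. -35.] F [-1.74 -0.18  5.7 ] M [ 0.36  0.5  -0.01] w 0.396
```

>>> move_arm --linear '[[0,0,0],[0,0,0],[0,0,0],[0,0,0]]' --rotation '[[0.15,0,0],[0.15,0,0],[0.15,0,0],[0.15,0,0]]'

```text
clock: 12.52
position: [0.4945, 0.0854, 0.09]
tcp_rot: [177.4, 89.8, 18.5]
ft_force: [-1.5, 0.2, 5.1]
gripper_width: 0.399
```

```bash
python3 -c "
from h import *
go(.4945,.0845,.0894)"
```

```text
t 12.53 pos [0.4945 0.0854 0.09  ] shift [0.005 0.007 0.003] tilt [ 0.    -0.004 -0.   ] ydir -68.9 q [-41.  37.  45. 116. -39.  43. -40.] F [-1.5   0.17  5.07] M [0.43 0.44 0.05] w 0.399
```

>>> move_arm --linear '[[0,0,0],[0,0,0],[0,0,0],[0,0,0]]' --rotation '[[0,0,0],[0,0,0],[0,0,0],[0,0,0]]' --hand -0.3

```text
clock: 13.02
position: [0.4945, 0.0853, 0.0899]
tcp_rot: [174.4, 89.8, 15.5]
ft_force: [0.5, -0.2, 0.6]
gripper_width: 0.654
```

>>> move_arm --linear '[[-0.2,0,0],[-0.6,0,0],[-0.8,0,0],[-0.8,0,0]]' --rotation '[[0,0,0],[0,0,0],[0,0,0],[0,0,0]]'

```text
clock: 13.52
position: [0.4952, 0.0852, 0.1874]
tcp_rot: [174.6, 89.6, 15.8]
ft_force: [-0.2, 1.7, -0.1]
gripper_width: 0.655
```

```bash
python3 -c "
from h import *
go(.536,-.257,.19)
for n in('top','side'):
    p=r.grab_frame(n)
    for t in('left_knob','right_knob'):
        for m in r.mark_of(p,t)[:2]: print(n,t,round(m['conf'],2),np.round(m['pixel'],1),atz(p,m['pixel'],.08).round(4))
"
```

```text
t 13.53 pos [0.4952 0.0852 0.1874] shift [-0.025  2.782  0.713] tilt [ 0.    -0.008 -0.001] ydir -68.8 q [-47.  30.  54. 110. -30.  54. -48.] F [-0.24  1.66 -0.13] M [ 0.01 -0.03  0.01] w 0.655
top left_knob 0.58 [276.8 235.3] [0.4952 0.0848 0.08  ]
top right_knob 0.56 [411.2 220.8] [ 0.5271 -0.2617  0.08  ]
side left_knob 0.82 [287.1 194.7] [0.492  0.0729 0.08  ]
side left_knob 0.6 [229.2 183.3] [0.3473 0.2355 0.08  ]
side right_knob 0.81 [352.5 249.1] [ 0.5326 -0.2585  0.08  ]
```

>>> move_arm --linear '[[0,0.3,0.08],[0,0.6,0.16],[0,0.9,0.23],[0,0.9,0.23],[0,0.9,0.23]]' --rotation '[[-0.2,0,0],[-0.4,0,0],[-0.6,0,0],[-0.8,0,0],[-1,0,0]]'

```text
clock: 14.45
position: [0.5066, -0.0262, 0.1843]
tcp_rot: [146.5, 90.0, 32.9]
ft_force: [-0.2, 0.0, -0.3]
gripper_width: 0.649
```

```bash
python3 -c "
from h import *
go(.536,-.257,.19)"
```

```text
t 14.45 pos [ 0.5066 -0.0262  0.1843] shift [-0.047  0.996  1.663] tilt [ 0. -0. -0.] ydir -23.7 q [-26.  27.  39. 109. -21.  51.  -1.] F [-0.17  0.01 -0.29] M [-0.   -0.02 -0.02] w 0.649
```

>>> move_arm --linear '[[0,0.2,0.33],[0,0.4,0.66],[0,0.6,1],[0,0.6,1],[0,0.6,1]]' --rotation '[[-0.2,0,0],[-0.4,0,0],[-0.6,0,0],[-0.8,0,0],[-1,0,0]]'

```text
clock: 15.08
position: [0.5239, -0.1661, 0.1834]
tcp_rot: [-130.3, 89.9, 161.2]
ft_force: [0.2, 0.6, -0.6]
gripper_width: 0.648
```

```bash
python3 -c "
from h import *
go(.536,-.257,.19)"
```

```text
t 15.07 pos [ 0.5239 -0.1661  0.1834] shift [-0.055 -0.184  0.742] tilt [ 0.    -0.001  0.001] ydir 21.5 q [ -1.  28.  24. 103. -14.  52.  51.] F [ 0.23  0.58 -0.55] M [0.05 0.1  0.01] w 0.648
```

>>> move_arm --linear '[[0,-0.06,0.25],[-0.05,-0.12,0.5],[-0.05,-0.18,0.74],[-0.05,-0.18,0.74],[-0.05,-0.18,0.74]]' --rotation '[[-0.2,0,0],[-0.4,0,0],[-0.6,0,0],[-0.8,0,0],[-1,0,0]]'

```text
clock: 15.7
position: [0.5358, -0.2572, 0.1883]
tcp_rot: [-179.3, 89.8, 157.4]
ft_force: [-0.2, 0.5, -0.1]
gripper_width: 0.645
```

```bash
python3 -c "
from h import *
go(.536,-.257,.19)"
```

```text
t 15.7 pos [ 0.5358 -0.2572  0.1883] shift [-0.014  0.002  0.001] tilt [ 0.    -0.004  0.   ] ydir 66.7 q [16. 30. 11. 96. -7. 55. 97.] F [-0.22  0.48 -0.08] M [-0.    0.06  0.04] w 0.645
```

>>> move_arm --linear '[[0,0,0],[0,0,0],[0,0,0],[0,0,0],[0,0,0],[0,0,0]]' --rotation '[[-0.2,0,0],[-0.4,0,0],[-0.6,0,0],[-0.8,0,0],[-0.9,0,0],[-0.9,0,0]]'

```text
clock: 16.45
position: [0.5354, -0.2573, 0.1875]
tcp_rot: [135.1, 89.7, 152.3]
ft_force: [-0.3, 0.3, 0.2]
gripper_width: 0.65
```

```bash
python3 -c "
from h import *
go(.536,-.257,.088)
s=r.observe();T=toolT(s);p=r.grab_frame('wrist');cv2.imwrite('pics/w4.png',p['img'][...,::-1])
for m in r.mark_of(p,'right_knob'): print(m['conf'],m['pixel'],atz(p,m['pixel'],.08,T))
for m in r.masks_of(p,'right_screw')[:1]:
  q=m['pixels'];print(m['conf'],m['box'],q.sum())
  M=c2w(p,T);ys,xs=np.where(q);P=[]
  for x,y in zip(xs,ys):
    z=p['z_map'][y,x]
    if z>0: P.append(M[:3,:3]@(ray(p,(x,y))*z)+M[:3,3])
  P=np.array(P);t=P[P[:,2]>.088];print((t.min(0)+t.max(0))/2,t.mean(0),np.ptp(t,axis=0))
"
```

```text
t 16.45 pos [ 0.5354 -0.2573  0.1875] shift [ 0.829 -0.002  0.008] tilt [ 0.    -0.004 -0.004] ydir 107.2 q [ 23.  29.   0.  96.  -0.  55. 131.] F [-0.32  0.27  0.17] M [-0.04  0.01  0.01] w 0.65
0.7 [326.3, 204.5] [ 0.53028746 -0.25630005  0.08      ]
0.91 [325.0, 199.6, 57.3, 85.9] 2743
[ 0.53170227 -0.25769519  0.09278575] [ 0.53018722 -0.25807126  0.09441848] [0.03801493 0.03727991 0.00956976]
```

View pics/w4.png

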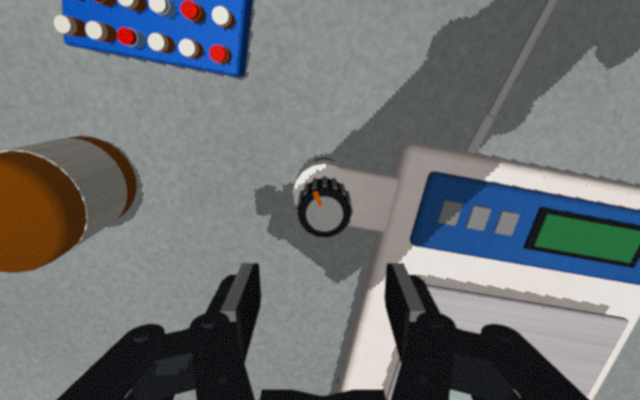

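The knob is at about (326,207) and the mark is upright at the top. The knob lies roughly 4 mm nearer the robot than I expected. Descending with that correction.

>>> move_arm --linear '[[0.3,0.013,-0.034],[0.65,0.013,-0.034],[0.82,0.013,-0.034],[0.82,0.013,-0.034],[0.82,0.013,-0.034]]' --rotation '[[0,-0.004,-0.004],[0,-0.004,-0.004],[0,-0.004,-0.004],[0,-0.004,-0.004],[0,-0.004,-0.004]]' --hand -0.2

```text
clock: 17.23
position: [0.5315, -0.257, 0.0904]
tcp_rot: [-52.6, 89.9, -35.5]
ft_force: [-1.4, -0.4, -0.5]
gripper_width: 0.599
```

```bash
python3 -c "
from h import *
go(.531,-.257,.0885)
s=r.observe();T=toolT(s);p=r.grab_frame('wrist');cv2.imwrite('pics/w5.png',p['img'][...,::-1])
for m in r.mark_of(p,'right_knob'): print(m['conf'],m['pixel'],atz(p,m['pixel'],.08,T))"
```

```text
t 17.23 pos [ 0.5315 -0.257   0.0904] shift [ 0.015  0.001 -0.004] tilt [-0.     0.002  0.002] ydir 107.1 q [ 23.  35.   0. 103.  -0.  42. 131.] F [-1.44 -0.41 -0.49] M [-0.01 -0.04  0.05] w 0.599
0.75 [322.7, 284.9] [ 0.53149764 -0.25753762  0.08      ]
```

View pics/w5.png

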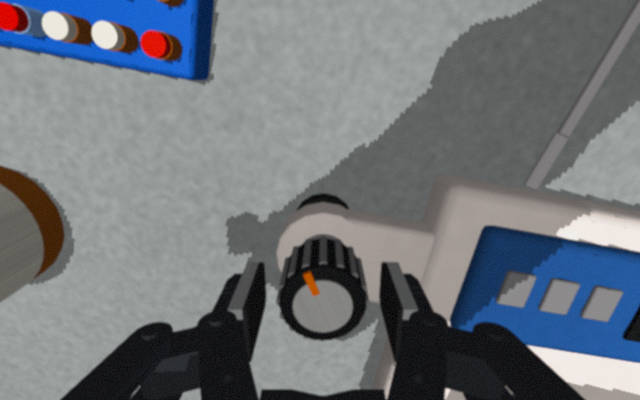

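Centred: the disc is at col 323 and the jaw middle at col 322. Closing, then a zero-shift call to relieve the closing force.

>>> move_arm --linear '[[0,0,0],[0,0,0],[0,0,0],[0,0,0]]' --rotation '[[0,0,0],[0,0,0],[0,0,0],[0,0,0]]' --hand 1

```text
clock: 17.82
position: [0.5319, -0.2571, 0.0914]
tcp_rot: [-45.3, 89.8, -28.2]
ft_force: [-1.0, 0.6, 7.0]
gripper_width: 0.397
```

>>> move_arm --linear '[[0,0,0],[0,0,0],[0,0,0],[0,0,0]]' --rotation '[[0.2,0,0],[0.4,0,0],[0.4,0,0],[0.4,0,0]]'

```text
clock: 18.32
position: [0.5319, -0.2569, 0.0915]
tcp_rot: [-25.3, 89.8, -26.0]
ft_force: [-1.3, 1.8, 4.4]
gripper_width: 0.398
```

>>> move_arm --linear '[[0,0,0],[0,0,0],[0,0,0],[0,0,0]]' --rotation '[[0.2,0,0],[0.4,0,0],[0.4,0,0],[0.4,0,0]]'

```text
clock: 18.82
position: [0.5319, -0.2565, 0.0916]
tcp_rot: [-0.6, 89.8, -19.1]
ft_force: [-1.7, 2.5, 5.2]
gripper_width: 0.398
```

```bash
python3 -c "
from h import *
go(.531,-.257,.0885)"
```

```text
t 18.82 pos [ 0.5319 -0.2565  0.0916] shift [ 0.026 -0.006 -0.006] tilt [-0.     0.004  0.   ] ydir 71.5 q [ 17.  36.  10. 103.  -9.  42. 104.] F [-1.69  2.54  5.17] M [ 0.46  0.37 -0.08] w 0.398
```

>>> move_arm --linear '[[0,0,0],[0,0,0],[0,0,0],[0,0,0]]' --rotation '[[0,0,0],[0,0,0],[0,0,0],[0,0,0]]'

```text
clock: 19.32
position: [0.5319, -0.2565, 0.0917]
tcp_rot: [0.2, 89.8, -18.3]
ft_force: [-1.6, 2.3, 4.6]
gripper_width: 0.396
```

>>> move_arm --linear '[[0,0,0],[0,0,0],[0,0,0],[0,0,0]]' --rotation '[[0,0,0],[0,0,0],[0,0,0],[0,0,0]]'

```text
clock: 19.82
position: [0.5319, -0.2565, 0.0917]
tcp_rot: [0.1, 89.8, -18.4]
ft_force: [-1.1, 2.5, 4.7]
gripper_width: 0.398
```

>>> move_arm --linear '[[0,0,0],[0,0,0],[0,0,0],[0,0,0]]' --rotation '[[0.1,0,0],[0.2,0,0],[0.2,0,0],[0.2,0,0]]'

```text
clock: 20.32
position: [0.532, -0.2564, 0.0918]
tcp_rot: [10.4, 89.8, -17.1]
ft_force: [-1.9, 2.0, 5.2]
gripper_width: 0.399
```

>>> move_arm --linear '[[-0.004,0,0],[-0.004,0,0],[-0.004,0,0],[-0.004,0,0]]' --rotation '[[0,0,0],[0,0,0],[0,0,0],[0,0,0]]'

```text
clock: 20.82
position: [0.532, -0.2563, 0.0921]
tcp_rot: [11.5, 89.8, -16.0]
ft_force: [0.5, 1.9, 0.2]
gripper_width: 0.397
```

>>> move_arm --linear '[[0,0,0],[0,0,0],[0,0,0],[0,0,0]]' --rotation '[[0.2,0,0],[0.3,0,0],[0.3,0,0],[0.3,0,0]]'

```text
clock: 21.32
position: [0.5321, -0.2561, 0.092]
tcp_rot: [27.7, 89.8, -13.2]
ft_force: [1.1, 2.1, 0.1]
gripper_width: 0.396
```

```bash
python3 -c "
from h import *
go(.531,-.257,.0918)"
```

```text
t 21.32 pos [ 0.5321 -0.2561  0.092 ] shift [ 0.002 -0.012 -0.002] tilt [ 0.     0.004 -0.002] ydir 49.1 q [ 13.  36.  17. 103. -15.  43.  87.] F [1.08 2.06 0.11] M [ 0.32  0.15 -0.02] w 0.396
```

>>> move_arm --linear '[[0,0,0],[0,0,0],[0,0,0],[0,0,0]]' --rotation '[[0.2,0,0],[0.4,0,0],[0.4,0,0],[0.4,0,0]]'

```text
clock: 21.82
position: [0.5323, -0.2558, 0.0922]
tcp_rot: [50.7, 89.8, -7.9]
ft_force: [-0.3, 3.9, 3.7]
gripper_width: 0.398
```

>>> move_arm --linear '[[0,0,0],[0,0,0],[0,0,0],[0,0,0]]' --rotation '[[0.2,0,0],[0.4,0,0],[0.4,0,0],[0.4,0,0]]'

```text
clock: 22.32
position: [0.5326, -0.2557, 0.0924]
tcp_rot: [73.5, 89.8, -3.0]
ft_force: [0.7, 4.1, 3.7]
gripper_width: 0.396
```

>>> move_arm --linear '[[0,0,0],[0,0,0],[0,0,0],[0,0,0]]' --rotation '[[0,0,0],[0,0,0],[0,0,0],[0,0,0]]'

```text
clock: 22.82
position: [0.5326, -0.2557, 0.0924]
tcp_rot: [74.1, 89.8, -2.4]
ft_force: [0.6, 3.9, 4.8]
gripper_width: 0.395
```

```bash
python3 -c "
from h import *
go(.531,-.257,.0918)"
```

```text
t 22.82 pos [ 0.5326 -0.2557  0.0924] shift [ 0.005 -0.015  0.008] tilt [ 0.     0.001 -0.005] ydir 13.6 q [  7.  38.  27. 103. -24.  45.  60.] F [0.58 3.91 4.76] M [0.73 0.18 0.05] w 0.395
```

>>> move_arm --linear '[[0,0,0],[0,0,0],[0,0,0],[0,0,0]]' --rotation '[[-0.2,0,0],[-0.4,0,0],[-0.4,0,0],[-0.4,0,0]]'

```text
clock: 23.32
position: [0.5323, -0.2558, 0.0922]
tcp_rot: [55.9, 89.8, -2.7]
ft_force: [-0.3, 3.0, 1.1]
gripper_width: 0.397
```

>>> move_arm --linear '[[0,0,0],[0,0,0],[0,0,0],[0,0,0]]' --rotation '[[0.2,0,0],[0.4,0,0],[0.4,0,0],[0.4,0,0]]'

```text
clock: 23.82
position: [0.5326, -0.2557, 0.0924]
tcp_rot: [71.6, 89.8, -5.1]
ft_force: [0.5, 3.4, 5.0]
gripper_width: 0.392
```

```bash
python3 -c "
from h import *
go(.531,-.257,.0918)"
```

```text
t 23.82 pos [ 0.5326 -0.2557  0.0924] shift [ 0.005 -0.015  0.008] tilt [ 0.     0.001 -0.004] ydir 13.3 q [  6.  38.  27. 103. -24.  45.  59.] F [0.46 3.35 4.96] M [ 0.67  0.22 -0.02] w 0.392
```

>>> move_arm --linear '[[0,0,0],[0,0,0],[0,0,0],[0,0,0]]' --rotation '[[0,0,0],[0,0,0],[0,0,0],[0,0,0]]' --hand -0.3

```text
clock: 24.32
position: [0.5324, -0.256, 0.0923]
tcp_rot: [68.4, 89.8, -8.3]
ft_force: [-0.6, 0.3, 0.0]
gripper_width: 0.651
```

>>> move_arm --linear '[[-0.2,0,0],[-0.6,0,0],[-0.8,0,0],[-0.8,0,0]]' --rotation '[[0,0,0],[0,0,0],[0,0,0],[0,0,0]]'

```text
clock: 24.82
position: [0.5329, -0.2567, 0.1903]
tcp_rot: [60.3, 89.6, -16.4]
ft_force: [0.7, 0.2, 0.2]
gripper_width: 0.647
```

```bash
python3 -c "
from h import *
go(.4945,.0853,.19)"
```

```text
t 24.82 pos [ 0.5329 -0.2567  0.1903] shift [-0.006  0.345 -2.847] tilt [ 0.     0.005 -0.008] ydir 13.3 q [  4.  32.  31.  97. -19.  57.  56.] F [0.65 0.25 0.17] M [ 0.04 -0.    0.01] w 0.647
```

>>> move_arm --linear '[[0,0.06,-0.5],[0,0.115,-0.95],[0,0.115,-0.95],[0,0.115,-0.95]]' --rotation '[[0,0,0],[0,0,0],[0,0,0],[0,0,0]]'

```text
clock: 25.32
position: [0.5199, -0.1428, 0.1895]
tcp_rot: [54.6, 89.6, -22.0]
ft_force: [-0.0, -0.1, -0.5]
gripper_width: 0.653
```

>>> move_arm --linear '[[0,0.06,-0.5],[0,0.115,-0.95],[0,0.115,-0.95],[0,0.115,-0.95]]' --rotation '[[0,0,0],[0,0,0],[0,0,0],[0,0,0]]'

```text
clock: 25.82
position: [0.5072, -0.0303, 0.189]
tcp_rot: [46.4, 89.6, -30.4]
ft_force: [-0.4, 0.4, -0.2]
gripper_width: 0.649
```

>>> move_arm --linear '[[0,0.06,-0.5],[0,0.115,-0.95],[0,0.115,-0.95],[0,0.115,-0.95]]' --rotation '[[0,0,0],[0,0,0],[0,0,0],[0,0,0]]'

```text
clock: 26.32
position: [0.4951, 0.0815, 0.1886]
tcp_rot: [41.2, 89.5, -35.7]
ft_force: [-1.2, -0.1, -0.7]
gripper_width: 0.649
```

```bash
python3 -c "
from h import *
go(.4945,.0853,.0895)
s=r.observe();T=toolT(s);p=r.grab_frame('wrist')
for m in r.mark_of(p,'left_knob'): print(m['conf'],m['pixel'],atz(p,m['pixel'],.08,T))
for m in r.masks_of(p,'left_screw')[:1]:
  q=m['pixels'];M=c2w(p,T);ys,xs=np.where(q)
  P=np.array([M[:3,:3]@(ray(p,(x,y))*p['z_map'][y,x])+M[:3,3] for x,y in zip(xs,ys)]);t=P[P[:,2]>.088];print((t.min(0)+t.max(0))/2,t.mean(0),np.ptp(t,axis=0))
"
```

```text
t 26.32 pos [0.4951 0.0815 0.1886] shift [ 0.825 -0.003 -0.038] tilt [ 0.     0.009 -0.008] ydir 13.1 q [-36.  25.  34. 110. -17.  50.  20.] F [-1.16 -0.1  -0.67] M [-0.05  0.02  0.05] w 0.649
0.91 [323.0, 203.4] [0.49463907 0.08347654 0.08      ]
[0.49327221 0.11412497 0.2010693 ] [0.4930064  0.08653338 0.09587848] [0.0373565  0.09673751 0.22595608]
```

>>> move_arm --linear '[[0.3,-0.003,-0.034],[0.65,-0.003,-0.034],[0.81,-0.003,-0.034],[0.81,-0.003,-0.034],[0.81,-0.003,-0.034]]' --rotation '[[0,0.009,-0.008],[0,0.009,-0.008],[0,0.009,-0.008],[0,0.009,-0.008],[0,0.009,-0.008]]' --hand -0.2

```text
clock: 27.1
position: [0.4951, 0.0839, 0.0922]
tcp_rot: [119.6, 89.9, 42.5]
ft_force: [0.3, -0.2, 0.3]
gripper_width: 0.603
```

```bash
python3 -c "
from h import *
go(.4945,.0853,.0895)"
```

```text
t 27.1 pos [0.4951 0.0839 0.0922] shift [ 0.023 -0.002 -0.012] tilt [ 0.    -0.001 -0.001] ydir 12.9 q [-31.  32.  28. 116. -24.  37.  26.] F [ 0.33 -0.22  0.25] M [ 0.03 -0.03  0.06] w 0.603
```

>>> move_arm --linear '[[0,0,0],[0,0,0],[0,0,0],[0,0,0]]' --rotation '[[0,0,0],[0,0,0],[0,0,0],[0,0,0]]' --hand 1

```text
clock: 27.6
position: [0.4951, 0.0837, 0.0935]
tcp_rot: [115.8, 89.9, 38.8]
ft_force: [-2.8, -0.8, 6.2]
gripper_width: 0.399
```

>>> move_arm --linear '[[-0.003,0,0],[-0.003,0,0],[-0.003,0,0],[-0.003,0,0]]' --rotation '[[0,0,0],[0,0,0],[0,0,0],[0,0,0]]'

```text
clock: 28.1
position: [0.4951, 0.0836, 0.0938]
tcp_rot: [114.6, 89.9, 37.6]
ft_force: [-0.4, 0.5, -7.5]
gripper_width: 0.399
```

```bash
python3 -c "
from h import *
go(.4945,.0853,.0895)"
```

```text
t 28.1 pos [0.4951 0.0836 0.0938] shift [ 0.036 -0.002 -0.015] tilt [ 0.    -0.001 -0.002] ydir 12.9 q [-31.  32.  28. 116. -24.  38.  26.] F [-0.39  0.48 -7.47] M [-0.24 -0.29  0.02] w 0.399
```

>>> move_arm --linear '[[0.0015,0,0],[0.0015,0,0],[0.0015,0,0],[0.0015,0,0]]' --rotation '[[0,0,0],[0,0,0],[0,0,0],[0,0,0]]'

```text
clock: 28.6
position: [0.4951, 0.0837, 0.0937]
tcp_rot: [115.0, 89.9, 37.9]
ft_force: [-1.1, -0.6, -3.7]
gripper_width: 0.395
```

```bash
python3 -c "
from h import *
go(.4945,.0853,.0938)"
```

```text
t 28.6 pos [0.4951 0.0837 0.0937] shift [-0.001 -0.002 -0.014] tilt [ 0.    -0.001 -0.002] ydir 12.9 q [-31.  32.  28. 116. -24.  37.  26.] F [-1.1  -0.57 -3.67] M [-0.15  0.01  0.03] w 0.395
```

Another 0.15 mm down to reach zero force, then back off 9° twice to read the slope.

>>> move_arm --linear '[[0.0013,0,0],[0.0013,0,0],[0.0013,0,0],[0.0013,0,0]]' --rotation '[[0,0,0],[0,0,0],[0,0,0],[0,0,0]]'

```text
clock: 29.1
position: [0.4951, 0.0837, 0.0937]
tcp_rot: [115.3, 89.9, 38.2]
ft_force: [-0.7, -0.3, 0.8]
gripper_width: 0.396
```

>>> move_arm --linear '[[0,0,0],[0,0,0],[0,0,0],[0,0,0]]' --rotation '[[-0.2,0,0],[-0.3,0,0],[-0.3,0,0],[-0.3,0,0]]'

```text
clock: 29.6
position: [0.4954, 0.0838, 0.0936]
tcp_rot: [98.0, 89.9, 34.3]
ft_force: [1.4, -0.3, -5.6]
gripper_width: 0.394
```

>>> move_arm --linear '[[0,0,0],[0,0,0],[0,0,0],[0,0,0]]' --rotation '[[-0.2,0,0],[-0.3,0,0],[-0.3,0,0],[-0.3,0,0]]'

```text
clock: 30.1
position: [0.4957, 0.084, 0.0936]
tcp_rot: [80.4, 89.8, 30.1]
ft_force: [1.9, 1.0, -6.3]
gripper_width: 0.398
```

```bash
python3 -c "
from h import *
go(.4945,.0853,.0938)"
```

```text
t 30.1 pos [0.4957 0.084  0.0936] shift [-0.002 -0.001 -0.015] tilt [ 0.     0.001 -0.004] ydir 39.7 q [-26.  31.  20. 116. -17.  36.  45.] F [ 1.9   0.95 -6.33] M [ 0.34 -0.54 -0.02] w 0.398
```

>>> move_arm --linear '[[0,0,0],[0,0,0],[0,0,0],[0,0,0]]' --rotation '[[-0.2,0,0],[-0.3,0,0],[-0.3,0,0],[-0.3,0,0]]'

```text
clock: 30.6
position: [0.496, 0.0843, 0.0936]
tcp_rot: [66.5, 89.8, 29.6]
ft_force: [2.5, 1.8, -6.1]
gripper_width: 0.395
```

>>> move_arm --linear '[[0,0,0],[0,0,0],[0,0,0],[0,0,0]]' --rotation '[[-0.2,0,0],[-0.3,0,0],[-0.3,0,0],[-0.3,0,0]]'

```text
clock: 31.1
position: [0.4962, 0.0846, 0.0936]
tcp_rot: [54.9, 89.8, 31.3]
ft_force: [2.2, 2.9, -5.6]
gripper_width: 0.395
```

```bash
python3 -c "
from h import *
go(.4945,.0853,.0936)"
```

```text
t 31.1 pos [0.4962 0.0846 0.0936] shift [ 0.    -0.    -0.015] tilt [ 0.     0.003 -0.004] ydir 66.4 q [-21.  30.  12. 116. -10.  35.  65.] F [ 2.2   2.9  -5.58] M [ 0.93 -0.66 -0.01] w 0.395
```

>>> move_arm --linear '[[0.0018,0,0],[0.0018,0,0],[0.0018,0,0],[0.0018,0,0]]' --rotation '[[0,0,0],[0,0,0],[0,0,0],[0,0,0]]'

```text
clock: 31.6
position: [0.4962, 0.0847, 0.0935]
tcp_rot: [55.5, 89.8, 32.0]
ft_force: [3.1, 3.9, -4.4]
gripper_width: 0.397
```

>>> move_arm --linear '[[0,0,0],[0,0,0],[0,0,0],[0,0,0]]' --rotation '[[0.2,0,0],[0.3,0,0],[0.3,0,0],[0.3,0,0]]'

```text
clock: 32.1
position: [0.496, 0.0844, 0.0934]
tcp_rot: [66.9, 89.8, 29.9]
ft_force: [1.5, 0.6, -5.2]
gripper_width: 0.392
```

>>> move_arm --linear '[[0,0,0],[0,0,0],[0,0,0],[0,0,0]]' --rotation '[[0.2,0,0],[0.2,0,0],[0.2,0,0],[0.2,0,0]]'

```text
clock: 32.6
position: [0.4958, 0.0842, 0.0934]
tcp_rot: [76.7, 89.8, 30.9]
ft_force: [0.7, 0.2, -3.6]
gripper_width: 0.393
```

```bash
python3 -c "
from h import *
go(.4945,.0853,.0936)"
```

```text
t 32.6 pos [0.4958 0.0842 0.0934] shift [-0.002 -0.001 -0.014] tilt [ 0.     0.001 -0.004] ydir 44.1 q [-25.  31.  19. 116. -16.  36.  49.] F [ 0.65  0.17 -3.63] M [ 0.16 -0.26  0.06] w 0.393
```

>>> move_arm --linear '[[0.0025,0,0],[0.0025,0,0],[0.0025,0,0],[0.0025,0,0]]' --rotation '[[0,0,0],[0,0,0],[0,0,0],[0,0,0]]'

```text
clock: 33.1
position: [0.4958, 0.0842, 0.0932]
tcp_rot: [78.2, 89.8, 32.4]
ft_force: [1.0, 0.1, 1.6]
gripper_width: 0.391
```

```bash
python3 -c "
from h import *
go(.4945,.0853,.0936)"
```

```text
t 33.1 pos [0.4958 0.0842 0.0932] shift [-0.003 -0.002 -0.014] tilt [ 0.     0.001 -0.004] ydir 44.1 q [-25.  31.  19. 116. -16.  36.  49.] F [0.95 0.05 1.63] M [ 0.24 -0.02  0.  ] w 0.391
```

>>> move_arm --linear '[[0,0,0],[0,0,0],[0,0,0],[0,0,0]]' --rotation '[[0.2,0,0],[0.2,0,0],[0.2,0,0],[0.2,0,0]]'

```text
clock: 33.6
position: [0.4956, 0.084, 0.0933]
tcp_rot: [87.8, 89.8, 33.1]
ft_force: [-0.8, -0.1, 3.6]
gripper_width: 0.392
```

>>> move_arm --linear '[[0,0,0],[0,0,0],[0,0,0],[0,0,0]]' --rotation '[[0.2,0,0],[0.2,0,0],[0.2,0,0],[0.2,0,0]]'

```text
clock: 34.1
position: [0.4954, 0.0839, 0.0934]
tcp_rot: [100.1, 89.8, 36.5]
ft_force: [-2.8, -0.5, 4.4]
gripper_width: 0.398
```

```bash
python3 -c "
from h import *
go(.4945,.0853,.0936)"
```

```text
t 34.1 pos [0.4954 0.0839 0.0934] shift [-0.002 -0.002 -0.014] tilt [ 0.    -0.001 -0.004] ydir 26.4 q [-28.  31.  24. 116. -21.  37.  36.] F [-2.85 -0.46  4.37] M [-0.12  0.46 -0.02] w 0.398
```

Contact is again around 44–50°, so the original setting (12.9°) is about 0.55–0.65 rad past contact. I'll restore it and release.

>>> move_arm --linear '[[0,0,0],[0,0,0],[0,0,0],[0,0,0]]' --rotation '[[0.2,0,0],[0.3,0,0],[0.3,0,0],[0.3,0,0]]'

```text
clock: 34.6
position: [0.4951, 0.0837, 0.0935]
tcp_rot: [120.1, 89.9, 43.1]
ft_force: [-3.3, -0.8, 7.0]
gripper_width: 0.395
```

```bash
python3 -c "
from h import *
go(.4945,.0853,.0936)"
```

```text
t 34.6 pos [0.4951 0.0837 0.0935] shift [-0.    -0.002 -0.014] tilt [ 0.    -0.002 -0.003] ydir 13.0 q [-31.  32.  28. 116. -24.  37.  26.] F [-3.32 -0.75  6.96] M [-0.11  0.6  -0.07] w 0.395
```

>>> move_arm --linear '[[0,0,0],[0,0,0],[0,0,0],[0,0,0]]' --rotation '[[0,0,0],[0,0,0],[0,0,0],[0,0,0]]' --hand -0.3

```text
clock: 35.1
position: [0.4952, 0.0837, 0.0935]
tcp_rot: [118.5, 89.9, 41.5]
ft_force: [-0.4, 0.1, -0.4]
gripper_width: 0.65
```

>>> move_arm --linear '[[-0.2,0,0],[-0.6,0,0],[-0.9,0,0],[-0.9,0,0],[-0.9,0,0]]' --rotation '[[0,0,0],[0,0,0],[0,0,0],[0,0,0],[0,0,0]]'

```text
clock: 35.72
position: [0.4946, 0.0838, 0.201]
tcp_rot: [134.4, 89.9, 57.5]
ft_force: [-0.7, 0.5, 0.2]
gripper_width: 0.648
```

```bash
python3 -c "
from h import *
go(.4945,.0853,.0936)
for n in('top','side'):
    p=r.grab_frame(n);cv2.imwrite(f'pics/{n}9.png',p['img'][...,::-1])
    for t,z in(('left_knob',.08),('right_knob',.08),('balance',0),('pan',.055),('weigh_cup',.077),('check_weight',0)):
        for m in r.mark_of(p,t)[:1]: print(n,t,round(m['conf'],2),np.round(m['pixel'],1),atz(p,m['pixel'],z).round(4))
a=cv2.imread('pics/top0.png').astype(int);b=cv2.imread('pics/top9.png').astype(int)
f=np.hstack([a[120:260,260:440],b[120:260,260:440]]).astype(np.uint8);cv2.imwrite('pics/cmp.png',cv2.resize(f,None,fx=2.2,fy=2.2))
"
```

```text
t 35.73 pos [0.4946 0.0838 0.201 ] shift [ 0.895  0.001 -0.011] tilt [ 0.    -0.002 -0.002] ydir 13.0 q [-36.  24.  34. 109. -17.  52.  19.] F [-0.67  0.54  0.25] M [0.02 0.03 0.03] w 0.648
top left_knob 0.68 [462.7 251.9] [ 0.4446 -0.392   0.08  ]
top right_knob 0.88 [411.4 222.3] [ 0.5232 -0.2621  0.08  ]
top balance 0.55 [336.2 196.3] [ 0.6058 -0.0729  0.    ]
top pan 0.63 [331.7 189.7] [ 0.6155 -0.0591  0.055 ]
top weigh_cup 0.83 [347.  174.4] [ 0.6518 -0.0991  0.077 ]
side left_knob 0.59 [287.5 193.5] [0.4963 0.0786 0.08  ]
side right_knob 0.94 [350.2 248.1] [ 0.5292 -0.2518  0.08  ]
side balance 0.85 [340.  222.3] [ 0.6228 -0.057  -0.    ]
side pan 0.72 [341.7 212.2] [ 0.6174 -0.0722  0.055 ]
side weigh_cup 0.56 [353.5 206.1] [ 0.6519 -0.0877  0.077 ]
side check_weight 0.64 [276.5 194. ] [0.5081 0.2014 0.    ]
```

View pics/cmp.png

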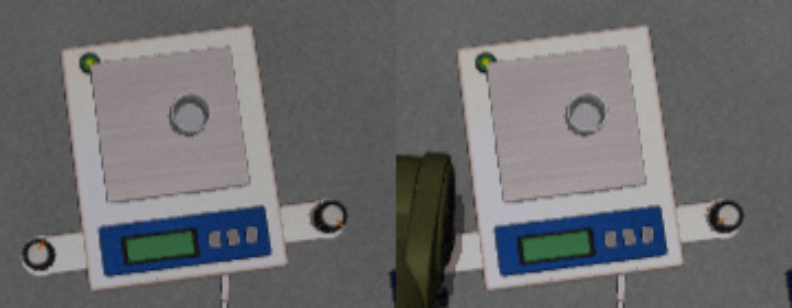

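The side-by-side shows the balance and cup in the same place before and after: the cup is at (189,115) and then (585−396=189,115). The arm is clear, so I'm handing in.

```bash
python3 -c "
from h import *
print(r.close_job())"
```

```text
the job is handed in; nothing more can be done
None
```

Both support feet are screwed down onto the bench, and I handed the job in at about 36 s of the 72 s allowed. The angles below come from force at the wrist; I have no direct reading of the load on any foot.

- **Left foot:** I turned it about 242° clockwise. Contact came at roughly 205°, so it sits about 0.55–0.7 rad past first touch.
- **Right foot:** I turned it about 94°, with contact at roughly 60°, so it sits about 0.55–0.6 rad past first touch. Backing off 18° and returning changed the push by about 4 N each way, so it really bears.
- **Load:** at the stated 4–9 N per radian, that is roughly 2–6 N on each foot. The three fixed feet should still carry most of the weight.

**Last checks**
- **Left foot re-feel:** after setting the right foot I gripped the left knob again, backed it off past contact, found contact again about 31–37° before its setting, and restored the setting. This is slightly less than my first estimate of 37–42°. While levelling the grip I briefly pulled the balance up with up to 7.5 N.
- **Position:** before-and-after top views show the balance and cup unmoved. Some network position marks scattered by several millimetres, and one "left knob" mark was plainly wrong because the arm hid the knob, so I relied on the pictures.
- **Forces:** the highest reading at the end of a move was about 8 N. The gripper was open and clear of everything when I handed in.
- **Not tested:** I did not press a front corner to check for rocking.

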